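Set the worktop-light dimmer under its cover

ROBOT

A 6-joint arm with a two-finger parallel gripper is mounted at the origin on a cart in front of the work surface, level with it; the furniture and walls round the work are solid. World frame = base frame: x ahead of the robot, y to its left, z up, the work surface at z = 0. Lengths are in mm, angles in degrees, forces in N, time in s.
With the tool pointing down it reaches from about 250 to 775 mm from the base axis. Payload 8.9 kg.
Tool frame: the origin (TCP) lies on the front face of the gripper's body, between the roots of the fingers; the fingertips stand 73 mm ahead of it and the grasp point (between the pads) lies 54 mm ahead of it (pinch_z is the distance from the TCP to the grasp point, in mm); z points along the fingers, y is the direction in which the jaws open and shut (so a half turn about z gives the same grasp; the last joint's range is limited). The gripper opens to 85 mm and grips with 20 to 120 N. Pads are 22 mm wide; open, the fingers measure 114 mm over their backs; the gripper's body (76 mm by 85 mm) begins 54 mm behind the grasp point. The pads swing forward as they close: fully open they stand 13 mm farther back than shut.
Start: joints at [-83.612, 16.656, -8.789, 64.555, 0, 82.019], TCP at [130.296, -508.574, 303.905] pointing down, gripper open.
Joint ranges: [-144.48, 144.48], [-52.06, 99.96], [-74.48, 78.29], [-112.23, 115.85], [-86.99, 84.42], [-180, 180]. Speed limits (degrees/s): [127.2, 127.2, 159.86, 180, 180, 180].

INTERFACE

Orientations are given as [roll, pitch, yaw] about the fixed x, y, z axes, in that order (R = Rz(yaw) Ry(pitch) Rx(roll)).
In Python, from station import * gives the robot as it stands.
- The arm moves only by the tool servo_tool, never from a script. Its argument "motion" is one flat list of numbers, 7 for each row, row after row: the turn, a rotation vector about the world's x, y, z in units of 5 degrees (1.0 is 5 degrees), then the shift along the world's x, y, z in units of 25 mm (1.0 is 25 mm), then the closure, from 0 (fully open) to 1 (shut). In form: [rx, ry, rz, dx, dy, dz, grip, rx, ry, rz, dx, dy, dz, grip, ...]. A call has 1 to 12 rows; each row shifts and turns the commanded pose from where the row before left it; what a row does not reach is not made up. A row lasts 1/12 s, in which the tool goes at most 41.7 mm and 7.16 degrees, less where a joint would pass 70% of its speed; a pose out of reach is approached as far as the arm can. A call is refused whole if a number of a shift passes 1 or a number of a turn 1, either way. A call with a gripper value outside its range is refused whole. The fingers move at their own pace and stop on an object; "newtons" is the grip in N (left out, the last holds). Time passes only in rows, so rows that do not move let the fingers close. It gives the time, the measured TCP pose, the force and the opening at its end, in the units of the state.
- state(): the state, without advancing time (a new reading comes with each control period).
- camera(name): name is "scene" or "side" or "wrist"; returns a dict with "img" (420x560x3 uint8, red, green, blue), "camera_matrix" (3x3 intrinsics, pixels), "rvec" (rotation vector, rad) and "tvec" (3), from world to camera coordinates, as OpenCV has them. Camera axes: x right, y down, z forward; pixel columns grow to the right and rows downward; lengths in mm; the calibration is good to about 2 mm. A picture is of the moment at which its call begins. There is no depth.
- job_done(): hands the job in, once; it reports no verdict.
The state is a dict: "time_s": time; "q": joint angles; "qd": joint speeds; "effort": joint torques, N m; "eef_pos": TCP position; "ee_rot": TCP orientation; "wrist_force": force on the tool from outside, world axes, zero at the start; "wrist_torque": the same for the moment, N m; "opening": finger opening in mm.
Only numpy, scipy, OpenCV 4.12 (cv2) and the standard library are available. Lean on these libraries where they do the work, as an engineer would, in place of code of your own. Each camera call takes 0.05 s, during which the arm holds its last target.

TASK

Lift the grey cover straight up off the pins of the black dimmer box and lay it flat, right way up, on the wooden chopping board at the other side of the sink; set it down, do not drop it. Then push the white slider grip along its track until its pointer line is level with the red marker beside the track, within the marker's width, and leave it there. Do not disturb the jars, the salt shaker and the tin.

Things in the scene. Friction and masses are not known exactly. Their poses are not given: they have to be found in the camera images.
- dimmer_box: flat black box 120 (x) x 200 (y) x 35 mm high, fixed to the worktop: the wireless dimmer of the worktop lights. Origin: centre of its underside; its deck is 35 mm above. A slider grip runs along y in the middle of the deck, in a track 112 mm long. Two steel pins of 6 mm diameter stand 8 mm out of the deck at x = 0, y = -78 and +78 mm. Box and board can change sides.
- cover: loose grey cover, about 130 to 250 g, that starts on the box's deck with the pins in its flange holes, hiding grip and mark; its axes start parallel to the box's. A hollow hood, open below, 90 (x) x 132 (y) x 45 mm high, with a flange 60 x 25 x 4 mm at each y end (181 mm overall). Each flange has an 11 mm hole for a pin. Origin: centre of the open underside.
- cover_handle (a point): centre of the black handle bar on the cover, 67 mm above the cover's origin. The bar is 14 mm wide (x), 72 mm long (y), 16 mm high; its top is 75 mm above the cover's underside, with a gap of 14 mm between bar and hood.
- grip (a joint): slider grip's travel in m: 0 at the -y end of the track, 0.09 at the +y end. It stays where it is left; moving it takes about 2 to 3 N.
- pointer (a point): middle of the top of the white slider grip, 65 mm above the worktop, on its black pointer line (a line across the track). The grip is 36 mm (box x) x 22 mm (along the track, box y) and stands 30 mm above the deck.
- mark: red marker 16 (x) x 12 mm (y, along the track) x 3 mm high, fixed on the deck beside the track, on the box's -x side, 33 mm from the track's middle. Origin: centre of its underside; axes parallel to the box's.
- board: wooden chopping board beside the sink, on the other side from the box (not the one far off to the left), 220 (x) x 320 (y) x 21 mm, lying fixed on the worktop. Origin: centre of its underside.
- spice_jar: spice jar with a black cap, 41 mm across, 105 high, a bystander. Origin: centre of its underside.
- salt_shaker: glass salt shaker with a grey domed top, 44 mm across, 90 high, a bystander. Origin: centre of its underside.
- honey_jar: jar with a red lid, 65 mm across, 100 high, a bystander. Origin: centre of its underside.
- tin: small food tin, 57 mm across, 72 high, a bystander. Origin: centre of its underside.

How it is judged:
By the outcome, as a careful person would: the job done as asked, in the order asked, and still so for the second after the job is handed in, with the robot touching nothing.
It also fails if it takes over 64 s, if anything falls off the work surface, if the arm or the gripper's body presses on something with over 40 N, if the wrist force passes 120 N, or if a joint passes its speed limit or range.

## Working session

There is one attempt and no reset: what is moved stays moved. The work goes in short steps, Python scripts to look and compute and a tool call to move; the robot and the scene stay as the last step left them, time stands still between calls to the robot, and variables do not carry over. Pictures are saved under pics/ and viewed, and the job is handed in when it is done.

Besides the shell and the picture viewer there is one more tool, called after ">>>" as name(argument=value, ...) on one line, values as JSON. servo_tool: Moves the arm, as the interface text tells. Its arguments: {"type":"object","properties":{"motion":{"type":"array","items":{"type":"number"}},"newtons":{"type":"number"}},"required":["motion"]}

```bash
mkdir -p pics; ls
python3 - <<'E'
from station import *
import cv2
s=state();print(s)
for n in ["scene","side","wrist"]:
    c=camera(n);cv2.imwrite(f"pics/{n}0.png",c["img"][:,:,::-1]);print(n,c["camera_matrix"],c["rvec"],c["tvec"])
E
```

```text
pics
{'time_s': 0.0, 'q': array([-8.36128315e+01,  1.66885360e+01, -8.83054426e+00,  6.45539831e+01,
       -1.26784633e-03,  8.20185119e+01]), 'qd': array([-0.03808774, -0.00158403,  0.01254761,  0.07551802,  0.00716921,
        0.0447367 ]), 'effort': array([ 5.11207827e-05, -5.37141824e+01,  3.31374657e+01,  1.58488081e-02,
       -3.35182103e-04, -3.88400360e-05]), 'eef_pos': array([ 130.24284831, -508.24106648,  303.33921501]), 'ee_rot': array([-1.79927468e+02, -8.88951232e-03,  1.43686518e+01]), 'wrist_force': array([-0.02414   ,  0.01840722,  0.34781725]), 'wrist_torque': array([-0.00083015, -0.03086413, -0.01248207]), 'opening': 85.0956824152213}
scene [[468.05446949   0.         280.95418846]
 [  0.         468.05446949 212.96828477]
 [  0.           0.           1.        ]] [ 1.94054348 -0.96750324  0.50956941] [-378.98830961  315.6209885  1278.58892438]
side [[449.18162637   0.         280.84809817]
 [  0.         449.18162637 207.61907503]
 [  0.           0.           1.        ]] [ 1.28882636 -1.86048743  1.15166143] [188.96416326 324.99102557 768.79661188]
wrist [[292.21560482   0.         278.92113202]
 [  0.         292.21560482 212.8789066 ]
 [  0.           0.           1.        ]] [-2.29532918  1.78213423  0.25595558] [-524.11747456  -35.23035051  379.95354766]
```

View pics/scene0.png

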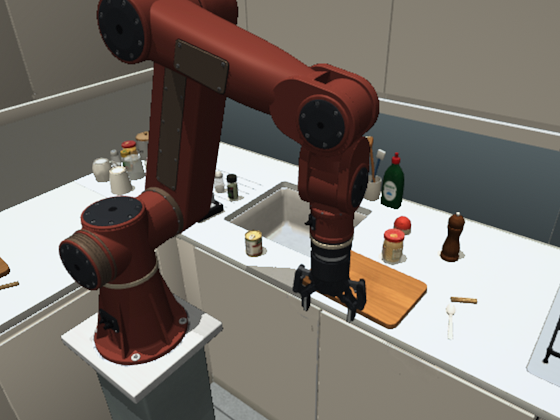

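View pics/side0.png

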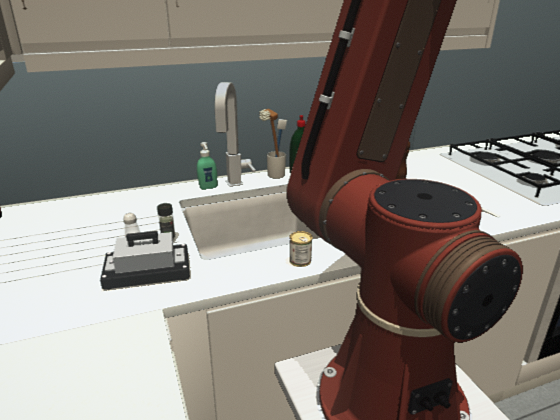

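View pics/wrist0.png

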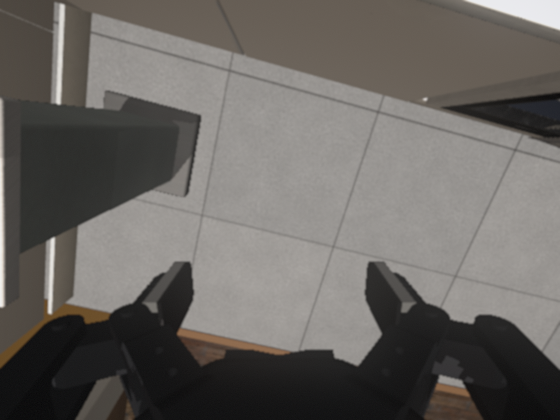

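The scene view shows the board at about (380,288), partly behind the gripper, with the tin at (254,243) and the honey jar at (393,245). The side view shows the box and cover at (147,258), with the shaker at (130,225) and the spice jar at (166,220) behind it. The wrist camera sees only the floor.

```bash
cat > h.py <<'E'
import numpy as np, cv2
from station import *
def ray(c,u,v):
    K=c["camera_matrix"];R=cv2.Rodrigues(np.array(c["rvec"],float))[0];t=np.array(c["tvec"],float).ravel()
    d=R.T@np.linalg.inv(K)@np.array([u,v,1.]);return -R.T@t,d/np.linalg.norm(d)
def onz(c,u,v,z):
    o,d=ray(c,u,v);return o+d*(z-o[2])/d[2]
def proj(c,p):
    return cv2.projectPoints(np.array(p,float).reshape(-1,1,3),np.array(c["rvec"],float),np.array(c["tvec"],float),c["camera_matrix"],None)[0].reshape(-1,2)
def save(c,n,box=None,s=1):
    im=c["img"][:,:,::-1]
    if box: im=im[box[1]:box[3],box[0]:box[2]]
    im=cv2.resize(im,None,fx=s,fy=s,interpolation=cv2.INTER_CUBIC) if s!=1 else im
    cv2.imwrite("pics/"+n,im)
E
python3 - <<'E'
from h import *
sc=camera("scene");sd=camera("side")
f=lambda c,L:[print(n,np.round(onz(c,u,v,z),0)) for n,u,v,z in L]
f(sc,[("boardR",427,288,21),("boardB",388,321,21),("tin",254,252,0),("honey",393,260,0),("honeytop",394,234,100),("spice",232,180,105),("salt",219,172,90)])
f(sd,[("tin",301,262,0),("tintop",301,236,72),("spice",166,209,105),("salt",130,216,90),("boxFL",103,287,0),("boxFR",189,279,0),("boxFLt",103,277,35),("boxBR",183,248,35),("boxFRt",189,268,35),("hL",128,241,75),("hR",158,236,75)])
save(sd,"side0c.png",(80,180,220,300),5)
save(sc,"scene0c.png",(180,160,460,340),2.8)
E
```

```text
boardR [ 588. -562.   21.]
boardB [ 401. -532.   21.]
tin [446. -20.   0.]
honey [ 678. -412.    0.]
honeytop [ 676. -406.  100.]
spice [642. 251. 105.]
salt [683. 361.  90.]
tin [437. -18.   0.]
tintop [444. -19.  72.]
spice [643. 279. 105.]
salt [665. 369.  90.]
boxFL [501. 454.   0.]
boxFR [463. 261.   0.]
boxFLt [489. 448.  35.]
boxBR [550. 257.  35.]
boxFRt [457. 259.  35.]
hL [562. 383.  75.]
hR [562. 313.  75.]
```

View pics/side0c.png

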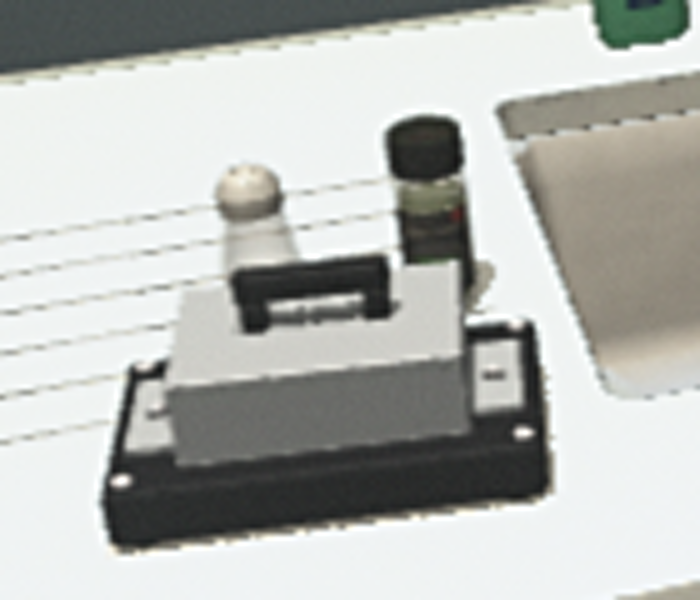

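View pics/scene0c.png

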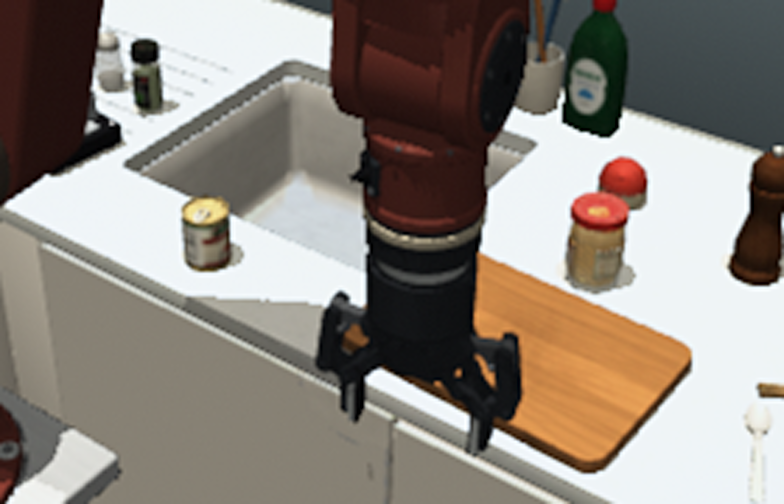

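Run:
```python
from h import *
from scipy.spatial.transform import Rotation as Ro
c=camera("wrist");s=state()
R=cv2.Rodrigues(np.array(c["rvec"]))[0];o=-R.T@c["tvec"]
T=Ro.from_euler("xyz",s["ee_rot"],degrees=True).as_matrix()
print("cam centre in tool",T.T@(o-s["eef_pos"]),"axes in tool (cols x,y,z)",np.round(T.T@R.T,3),o)
```

```text
cam centre in tool [ 72.68000369  -0.50376668 -70.86348649] axes in tool (cols x,y,z) [[-0.    -0.96  -0.281]
 [ 1.    -0.001  0.   ]
 [-0.001 -0.281  0.96 ]] [ 200.5544119  -489.97203168  374.57101761]
```

>>> servo_tool(motion=[0,0,0,0.8,1,0,0,0,0,0,0.8,1,0,0,0,0,0,0.8,1,0,0,0,0,0,0.8,1,0,0,0,0,0,0.8,1,0,0,0,0,0,0.8,1,0,0,0,0,0,0.8,1,0,0,0,0,0,0.8,1,0,0,0,0,0,0.8,1,0,0,0,0,0,0.8,1,0,0,0,0,0,0.8,1,0,0,0,0,0,0.8,1,0,0])

```text
time_s: 1.3
eef_pos: [371.0, -207.2, 304.1]
ee_rot: [180.0, -0.0, 14.4]
wrist_force: [0.4, -1.0, 0.5]
opening: 85.2
```

>>> servo_tool(motion=[0,0,1,0.4,1,0,0,0,0,1,0.4,1,0,0,0,0,1,0.4,1,0,0,0,0,1,0.4,1,0,0,0,0,1,0.4,1,0,0,0,0,1,0.4,1,0,0,0,0,1,0.4,1,0,0,0,0,1,0.4,1,0,0,0,0,1,0.4,1,0,0,0,0,1,0.4,1,0,0,0,0,1,0.4,1,0,0,0,0,1,0.4,1,0,0])

```text
time_s: 2.3
eef_pos: [490.6, 92.8, 303.9]
ee_rot: [180.0, 0.0, 74.6]
wrist_force: [0.7, -0.7, 0.5]
opening: 85.1
```

>>> servo_tool(motion=[0,0,0,0,1,0,0,0,0,0,0,1,0,0,0,0,0,0,1,0,0,0,0,0,0,1,0,0,0,0,0,0,1,0,0,0,0,0,0,1,0,0,0,0,0,0,1,0,0,0,0,0,0,1,0,0,0,0,0,0,1,0,0,0,0,0,0,0,0,0,0,0,0,0,0,0,0])

```text
time_s: 3.22
eef_pos: [490.0, 317.3, 303.5]
ee_rot: [-180.0, 0.0, 74.5]
wrist_force: [-0.8, -0.3, -0.0]
opening: 85.3
```

Run:
```python
from h import *
import pickle
d={n:camera(n) for n in ("wrist","scene","side")};pickle.dump(d,open("a.pkl","wb"))
for n in d: save(d[n],n+"1.png")
s=state();print(s["q"],s["eef_pos"],s["ee_rot"])
save(d["scene"],"scene1c.png",(230,180,460,350),3)
```

```text
[ 2.55969287e+01  2.30613766e+01  5.49165594e-01  6.75144510e+01
 -1.40291979e-02  1.31265154e+02] [490.2809356  315.63602863 303.82557169] [-1.79989212e+02  2.81300412e-02  7.43317807e+01]
```

View pics/wrist1.png

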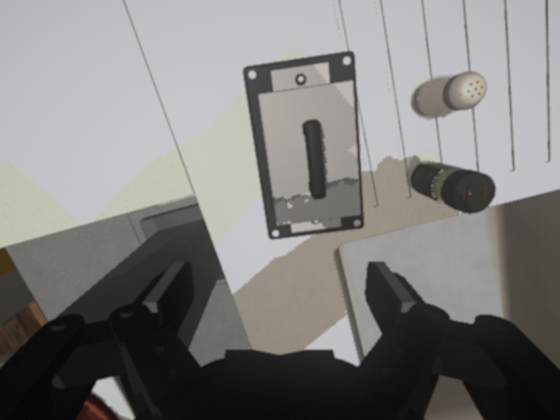

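View pics/scene1.png

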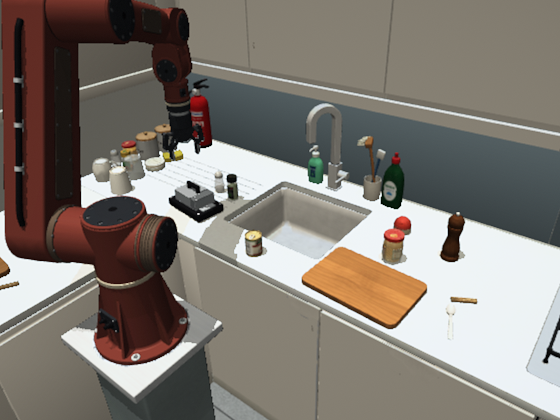

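View pics/scene1c.png

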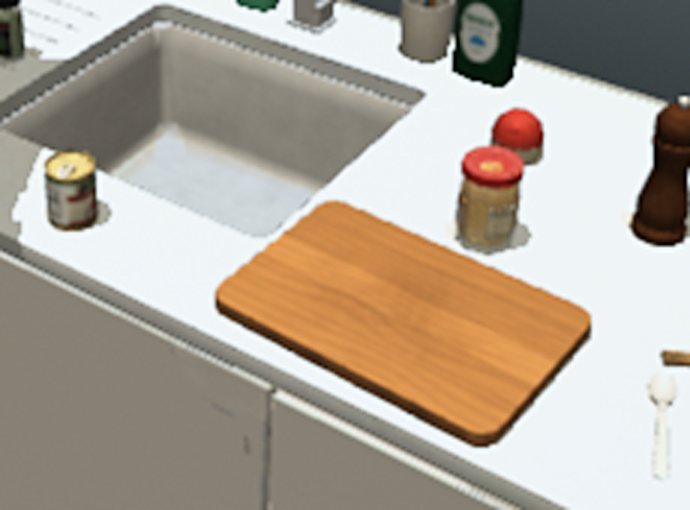

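The wrist image shows the box with its corners at about (245,68), (353,52), (364,229) and (270,238), and the handle from (313,121) to (319,197). The scene view now shows the whole board, with its centre near (365,285).

Run:
```python
from h import *
import pickle
d=pickle.load(open("a.pkl","rb"));w=d["wrist"];sc=d["scene"];sd=d["side"]
save(w,"w1c.png",(230,40,380,250),2.85*1.0)
# board
hsv=cv2.cvtColor(sc["img"],cv2.COLOR_RGB2HSV)
m=((hsv[...,0]>5)&(hsv[...,0]<25)&(hsv[...,1]>120)&(hsv[...,2]>130)).astype(np.uint8);m[:, :290]=0;m[:245]=0
n,l,st,ce=cv2.connectedComponentsWithStats(m);k=1+np.argmax(st[1:,4]);print(st[k])
cn=max(cv2.findContours((l==k).astype(np.uint8),0,1)[0],key=cv2.contourArea)
P=np.array([onz(sc,*p[0],21)[:2] for p in cn],np.float32)
print("board",cv2.minAreaRect(P))
# box from side: dark mask & wrist
g=w["img"].max(axis=2);m=(g<70).astype(np.uint8);m[245:]=0;m[:,:235]=0;m[:,380:]=0
cn=max(cv2.findContours(m,0,1)[0],key=cv2.contourArea)
P=np.array([onz(w,*p[0],35)[:2] for p in cn],np.float32);r=cv2.minAreaRect(P);print("box",r,cv2.boxPoints(r))
n,l,st,ce=cv2.connectedComponentsWithStats(m)
for i in range(1,n):
  if st[i,4]>150:print(st[i],ce[i])
```

```text
[ 302  247  125   78 5137]
board ((504.1564025878906, -398.073974609375), (317.3003234863281, 217.5248565673828), 87.30970764160156)
box ((539.9852294921875, 339.8689270019531), (89.10309600830078, 18.445846557617188), 82.37808990478516) [[524.9347  296.9343 ]
 [543.2175  294.4877 ]
 [555.03577 382.80356]
 [536.7529  385.25015]]
[258  53  97  29 362] [316.70718232  64.24585635]
[ 246   78  117  160 1297] [286.87972244 191.07247494]
[ 303  121   23   78 1165] [315.03175966 158.84978541]
```

View pics/w1c.png

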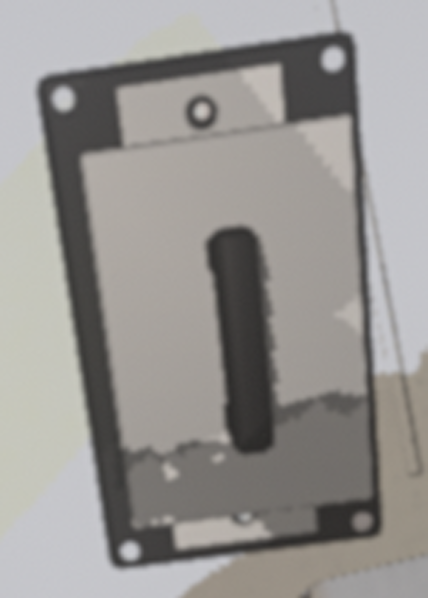

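Run:
```python
from h import *
import pickle
d=pickle.load(open("a.pkl","rb"));w=d["wrist"];sd=d["side"]
f=lambda u,v,z:onz(w,u/2.85+230,v/2.85+40,z)[:2]
print("cam",ray(w,0,0)[0])
for nm,S in (("screw",[(62,98),(333,58),(362,522),(129,551)]),("corner",[(42,80),(352,37),(378,532),(113,562)])):
  P=np.array([f(*p,35) for p in S]);
  e1=(P[0]+P[1])/2-(P[2]+P[3])/2;e2=(P[1]+P[2])/2-(P[0]+P[3])/2
  print(nm,P.round(1).tolist(),"c",P.mean(0),"len",np.hypot(*e1),np.hypot(*e2),"ang of y-axis",np.degrees(np.arctan2(e1[1],e1[0]))-90,np.degrees(np.arctan2(e2[1],e2[0])))
print("pin",f(201,111,43))
# handle
g=w["img"].max(axis=2);m=(g<75).astype(np.uint8)
n,l,st,ce=cv2.connectedComponentsWithStats(m);k=l[160,316]
cn=cv2.findContours((l==k).astype(np.uint8),0,1)[0][0]
P=np.array([onz(w,*p[0],110)[:2] for p in cn],np.float32);print("handle",cv2.minAreaRect(P))
print("handle proj ends", f(238,228,110),f(250,452,110))
# hood top corners z=80
for p in [(80,155),(352,115),(378,500),(131,528)]: print("hood",f(*p,80))
for p in [(172,293),(182,387),(467,355),(458,262)]: 
   print("side hood",onz(sd,p[0]/5+80,p[1]/5+180,80))
for p in [(233,270),(388,257),(390,287),(235,300)]: print("side handle",onz(sd,p[0]/5+80,p[1]/5+180,110))
```

```text
cam [510.15741588 386.9897793  374.37972308]
screw [[496.7, 446.3], [596.8, 432.5], [572.0, 252.6], [472.0, 266.6]] c [534.38477517 349.50260036] len 181.4826071832107 100.98858950819809 ang of y-axis -7.844929799329989 -7.936465702620409
corner [[491.4, 454.1], [604.9, 437.4], [577.7, 246.3], [463.9, 263.6]] c [534.49100155 350.35883334] len 192.79190470064174 114.94917433888817 ang of y-axis -8.147827955285976 -8.51316458930081
pin [544.71041968 427.15218111]
handle ((533.349365234375, 350.34564208984375), (69.76329040527344, 14.701501846313477), 82.1396484375)
handle proj ends [540.45336546 384.5181767 ] [527.8062729  315.73693933]
hood [499.17990291 420.44571575]
hood [587.85121312 408.36051622]
hood [571.1417278  277.24597776]
hood [480.27880931 291.18146229]
side hood [576.35059542 413.06705792  80.        ]
side hood [488.01152276 412.56982     80.        ]
side hood [470.78210041 288.62090662  80.        ]
side hood [559.01974043 279.53487081  80.        ]
side handle [533.65725901 383.39655398 110.        ]
side handle [521.20735319 314.54238939 110.        ]
side handle [492.6282847  317.14515166 110.        ]
side handle [505.09546112 384.37643681 110.        ]
```

Box centre is (534,350) with yaw -8°, and the handle agrees. The board centre is (504,-398). I'll move above the handle.

>>> servo_tool(motion=[0,0,0.75,0.85,0.65,0,0.5,0,0,0.78,0.9,0.7,0,0.5,0,0,0,0,0,-1,0.5,0,0,0,0,0,-1,0.5,0,0,0,0,0,-1,0.5,0,0,0,0,0,-0.8,0.5,0,0,0,0,0,0,0.5,0,0,0,0,0,0,0.5], newtons=40)

```text
time_s: 4.03
eef_pos: [533.9, 349.1, 208.6]
ee_rot: [-179.9, 0.1, 82.0]
wrist_force: [0.7, -0.5, 0.5]
opening: 42.6
```

Run:
```python
from h import *
w=camera("wrist");sd=camera("side");save(w,"w2.png");save(sd,"sd2.png",(80,150,220,300),4)
print(state()["eef_pos"],state()["ee_rot"],state()["opening"])
```

```text
[534.90138002 349.99213272 210.63730353] [ 1.79899189e+02 -6.72922317e-02  8.19782716e+01] 42.48884110396571
```

View pics/w2.png

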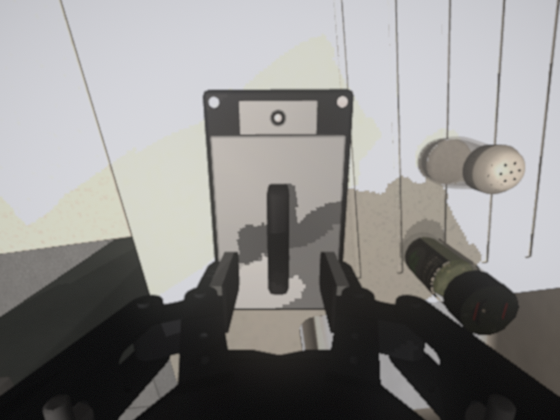

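View pics/sd2.png

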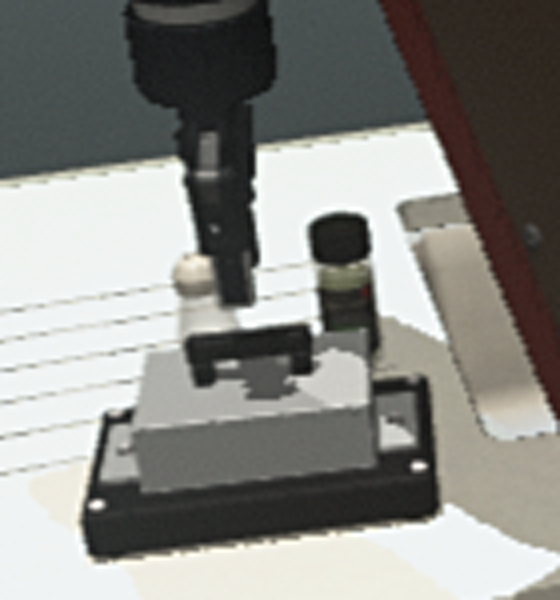

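Jaws are centred on the bar in the wrist view (x≈278) and parallel to it. Descending and closing.

>>> servo_tool(motion=[0,0,0,0,0,-0.6,0.5,0,0,0,0,0,-0.6,0.5,0,0,0,0,0,-0.5,0.5,0,0,0,0,0,0,0.6,0,0,0,0,0,0,0.8,0,0,0,0,0,0,1,0,0,0,0,0,0,1,0,0,0,0,0,0,1,0,0,0,0,0,0,1], newtons=50)

```text
time_s: 4.88
eef_pos: [534.1, 350.6, 168.0]
ee_rot: [180.0, -0.1, 82.0]
wrist_force: [-4.0, -0.8, 7.9]
opening: 12.5
```

Run:
```python
from h import *
w=camera("wrist");sd=camera("side");save(w,"w3.png");save(sd,"sd3.png",(80,150,220,300),4)
s=state();print(s["eef_pos"],s["ee_rot"],s["opening"],s["wrist_force"])
```

```text
[534.11918691 350.59275805 167.99337807] [ 1.79953323e+02 -7.05571893e-02  8.20391064e+01] 12.507063509098225 [-5.18011495  0.2061522   7.22445347]
```

View pics/sd3.png

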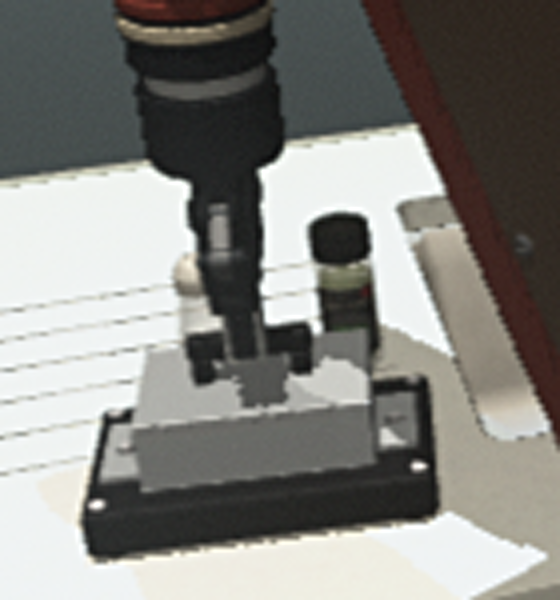

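>>> servo_tool(motion=[0,0,0,0,0,0.1,1,0,0,0,0,0,0.2,1,0,0,0,0,0,0.3,1,0,0,0,0,0,0.4,1,0,0,0,0,0,0.5,1,0,0,0,0,0,0.5,1,0,0,0,0,0,0,1])

```text
time_s: 5.57
eef_pos: [535.5, 350.8, 219.9]
ee_rot: [179.8, -0.2, 82.0]
wrist_force: [0.5, -0.0, -1.0]
opening: 12.9
```

Run:
```python
from h import *
import pickle
w=camera("wrist");sd=camera("side");save(w,"w4.png");save(sd,"sd4.png",(80,110,220,300),3)
s=state();print(s["eef_pos"],s["ee_rot"],s["opening"],s["wrist_force"])
d=pickle.load(open("a.pkl","rb"));sc=d["scene"];sd=d["side"]
a,u=ray(sc,309,118);b,v=ray(sd,222,128)
t=np.linalg.lstsq(np.c_[u,-v],b-a,rcond=None)[0];print("spout",a+u*t[0],b+v*t[1],onz(sc,335,187,0),onz(sd,235,185,0))
```

```text
[534.51670402 350.35296106 217.19864789] [ 1.79915853e+02 -5.31393764e-02  8.20165987e+01] 12.285716637978565 [-0.16793639 -0.12066105 -2.08515454]
spout [900.94180551  75.8515635  309.05100356] [875.48880805  64.11328849 234.51160686] [986.69990354   1.57880697   0.        ] [962.01089195   8.88487914   0.        ]
```

View pics/sd4.png

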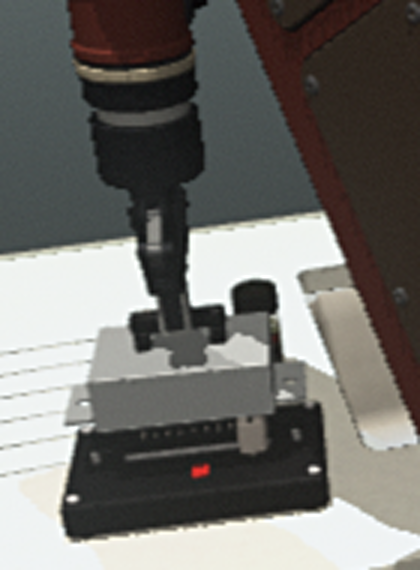

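View pics/w4.png

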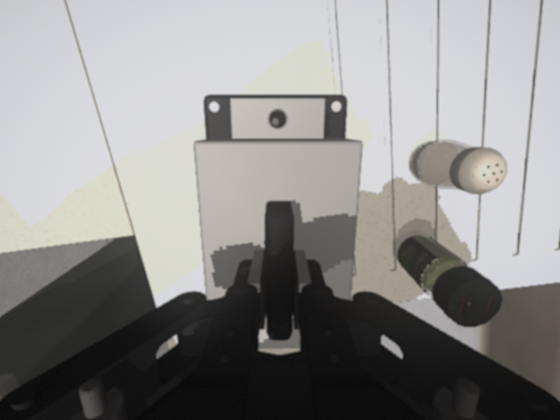

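The cover has come off level (side view). The red marker is at the front of the box and the grip is near the right (-y) end. Next I'll lift higher and carry it across.

>>> servo_tool(motion=[0,0,0,0,0,0.9,1,0,0,0,0,0,1,1,0,0,0,0,-0.3,0.9,1,0,0,0,0,-0.6,0,1,0,0,0,0,-0.9,0,1,0,0,0,0,-1,0,1,0,0,0,0,-1,0,1,0,0,0,0,-1,0,1,0,0,0,0,-1,0,1,0,0,0,0,-1,0,1,0,0,0,0,-1,0,1,0,0,0,0,-1,0,1])

```text
time_s: 6.67
eef_pos: [533.6, 128.9, 285.7]
ee_rot: [-179.9, 0.0, 82.0]
wrist_force: [0.5, 0.2, -1.1]
opening: 12.4
```

>>> servo_tool(motion=[0,0,0,0,-1,0,1,0,0,0,0,-1,0,1,0,0,0,0,-1,0,1,0,0,0,0,-1,0,1,0,0,0,0,-1,0,1,0,0,0,0,-1,0,1,0,0,0,0,-1,0,1,0,0,0,0,-1,0,1,0,0,0,0,-1,0,1,0,0,0,0,-1,0,1,0,0,0,0,-1,0,1,0,0,0,0,-1,0,1])

```text
time_s: 7.67
eef_pos: [533.6, -171.0, 285.7]
ee_rot: [-179.9, -0.0, 82.0]
wrist_force: [-0.6, 0.1, -1.7]
opening: 12.5
```

>>> servo_tool(motion=[0,0,0,-0.3,-1,0,1,0,0,0.3,-0.3,-1,0,1,0,0,0.3,-0.3,-1,0,1,0,0,0.4,-0.3,-1,0,1,0,0,0,0,-1,0,1,0,0,0,0,-1,0,1,0,0,0,0,-0.8,0,1,0,0,0,0,-0.6,0,1,0,0,0,0,-0.4,0,1,0,0,0,0,-0.3,0,1,0,0,0,0,0,0,1,0,0,0,0,0,0,1])

```text
time_s: 8.67
eef_pos: [504.0, -371.9, 286.0]
ee_rot: [-180.0, -0.0, 87.0]
wrist_force: [-0.1, 0.7, -2.0]
opening: 12.8
```

Run:
```python
from h import *
import pickle
d={n:camera(n) for n in ("wrist","scene","side")};pickle.dump(d,open("b.pkl","wb"))
for n in d: save(d[n],n+"5.png")
save(d["scene"],"scene5c.png",(260,150,460,340),3)
s=state();print(s["eef_pos"],s["ee_rot"],s["opening"],s["wrist_force"],s["q"])
print(onz(d["scene"],393,262,0))
```

```text
[ 504.20690444 -371.39554712  286.50733228] [-1.79997074e+02 -1.46704296e-02  8.70727666e+01] 12.762820827641749 [-0.5039225   0.63415779 -1.60478702] [-4.30639425e+01  2.83745311e+01  6.34391970e+00  6.79810823e+01
  9.32949937e-03  4.98632896e+01]
[ 668.19780582 -416.98749915    0.        ]
```

View pics/scene5c.png

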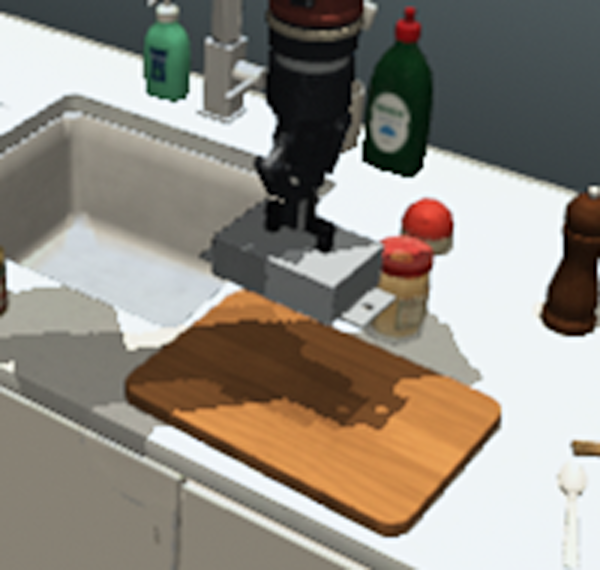

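View pics/wrist5.png

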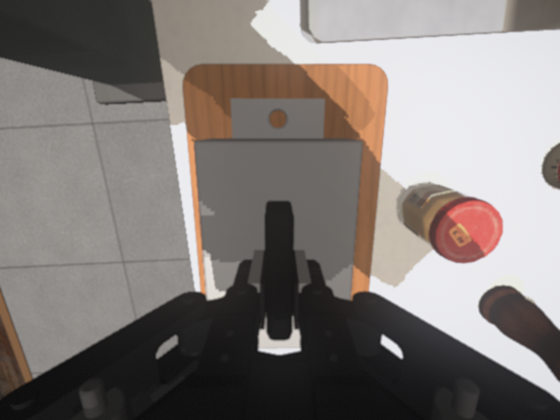

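View pics/side5.png

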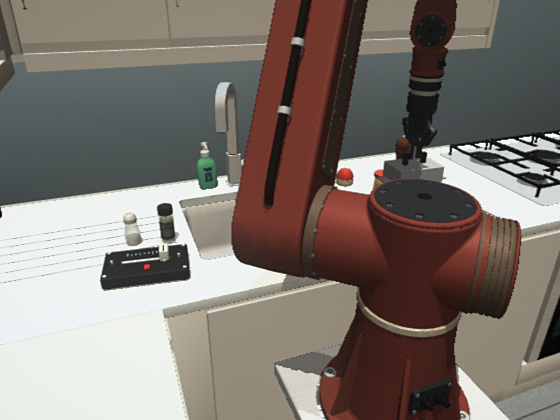

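Run:
```python
from h import *
import pickle
d=pickle.load(open("b.pkl","rb"));w=d["wrist"]
for p in [(184,67),(387,65),(191,200),(381,200),(285,65)]: print(p,onz(w,*p,21).round(1))
```

```text
(184, 67) [ 412.8 -234.2   21. ]
(387, 65) [ 624.6 -243.4   21. ]
(191, 200) [ 400.5 -376.8   21. ]
(381, 200) [ 625.  -388.6   21. ]
(285, 65) [ 518.3 -237.8   21. ]
```

>>> servo_tool(motion=[0,0,0,0,-0.5,0,1,0,0,0,0,-0.5,-0.5,1,0,0,0,0,0,-1,1,0,0,0,0,0,-1,1,0,0,0,0,0,-0.9,1,0,0,0,0,0,-0.6,1,0,0,0,0,0,-0.5,1,0,0,0,0,0,-0.3,1,0,0,0,0,0,-0.1,1,0,0,0,0,0,0,1])

```text
time_s: 9.65
eef_pos: [503.8, -397.5, 163.1]
ee_rot: [-180.0, -0.0, 87.0]
wrist_force: [-0.1, -0.7, -2.0]
opening: 12.7
```

>>> servo_tool(motion=[0,0,0,0,0,-0.12,1,0,0,0,0,0,-0.1,1,0,0,0,0,0,-0.05,1,0,0,0,0,0,0,1])

```text
time_s: 9.98
eef_pos: [504.1, -397.3, 157.3]
ee_rot: [180.0, 0.0, 87.0]
wrist_force: [-0.4, 0.4, -2.3]
opening: 12.7
```

>>> servo_tool(motion=[0,0,0,0,0,-0.05,1,0,0,0,0,0,0,1])

```text
time_s: 10.15
eef_pos: [504.1, -397.3, 156.0]
ee_rot: [180.0, 0.0, 87.0]
wrist_force: [-0.7, 0.3, -1.6]
opening: 12.6
```

>>> servo_tool(motion=[0,0,0,0,0,-0.05,1,0,0,0,0,0,0,1])

```text
time_s: 10.32
eef_pos: [504.0, -397.3, 154.5]
ee_rot: [-180.0, -0.0, 87.0]
wrist_force: [0.1, 1.2, -2.8]
opening: 12.8
```

>>> servo_tool(motion=[0,0,0,0,0,-0.04,1,0,0,0,0,0,0,1])

```text
time_s: 10.48
eef_pos: [504.0, -397.4, 153.9]
ee_rot: [180.0, 0.0, 87.0]
wrist_force: [-1.3, 0.5, 1.1]
opening: 13.1
```

>>> servo_tool(motion=[0,0,0,0,0,-0.03,1,0,0,0,0,0,0,1])

```text
time_s: 10.65
eef_pos: [503.9, -397.4, 153.7]
ee_rot: [180.0, 0.0, 87.0]
wrist_force: [-4.4, 1.5, 7.0]
opening: 12.8
```

Run:
```python
from h import *
sc=camera("scene");save(sc,"scene6c.png",(290,170,440,330),4);save(camera("wrist"),"w6.png");print(state()["wrist_force"])
```

```text
[-3.0096915   2.12528477  7.06436983]
```

View pics/scene6c.png

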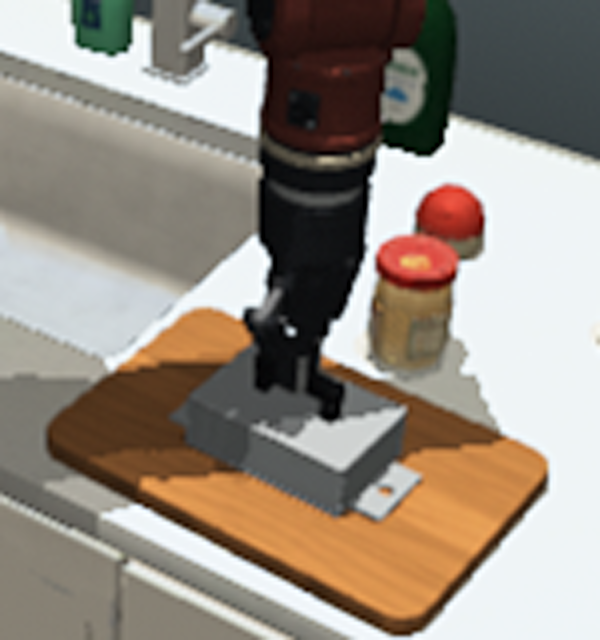

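The cover is resting flat on the board, seated with about 7 N. Releasing it and retreating upward.

>>> servo_tool(motion=[0,0,0,0,0,0,0.7,0,0,0,0,0,0,0.5,0,0,0,0,0,0,0.4,0,0,0,0,0,0,0.4,0,0,0,0,0,0.3,0.4,0,0,0,0,0,0.6,0.4,0,0,0,0,0,1,0.4,0,0,0,0,0,1,0.4,0,0,0,0,0,1,0.4,0,0,0,0,0,1,0.5])

```text
time_s: 11.58
eef_pos: [504.0, -397.2, 277.2]
ee_rot: [180.0, 0.0, 87.0]
wrist_force: [0.9, -0.3, -0.0]
opening: 43.2
```

Run:
```python
from h import *
import pickle
d={n:camera(n) for n in ("wrist","side")};pickle.dump(d,open("c.pkl","wb"))
save(d["wrist"],"w7.png");save(d["side"],"sd7c.png",(80,190,220,300),5)
s=state();print(s["eef_pos"],s["wrist_force"],s["opening"])
```

```text
[ 505.3917681  -398.5802847   280.50806775] [-0.05161935 -0.37422588  0.81441755] 42.166436755531926
```

View pics/w7.png

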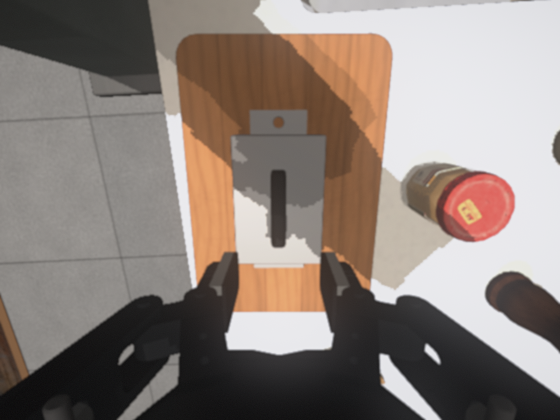

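View pics/sd7c.png

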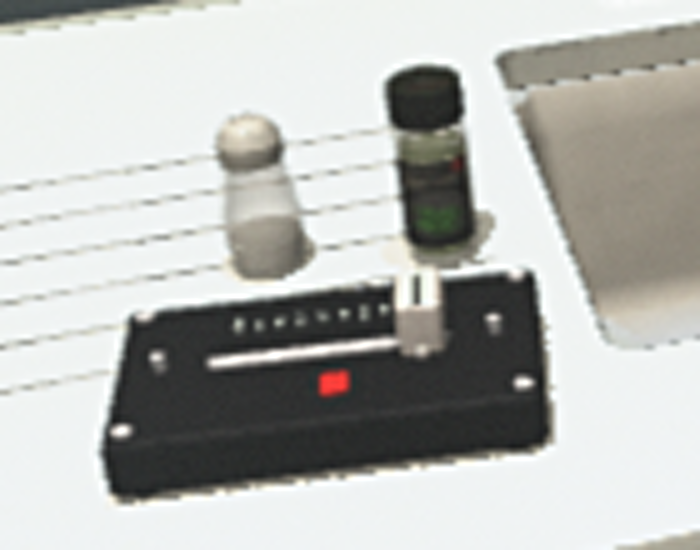

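The cover lies flat and right way up on the board (hood at (279,195)), and the honey jar is untouched. Going back to the box with the fingers shut.

>>> servo_tool(motion=[0,0,0,0,0.5,0,1,0,0,-0.5,0.2,1,0,1,0,0,-0.5,0.2,1,0,1,0,0,0,0.2,1,0,1,0,0,0,0.2,1,0,1,0,0,0,0,1,0,1,0,0,0,0,1,0,1,0,0,0,0,1,0,1,0,0,0,0,1,0,1,0,0,0,0,1,0,1,0,0,0,0,1,0,1,0,0,0,0,1,0,1])

```text
time_s: 12.68
eef_pos: [523.7, -108.6, 275.3]
ee_rot: [-180.0, -0.0, 82.0]
wrist_force: [0.5, 0.1, 0.3]
opening: 0.0
```

>>> servo_tool(motion=[0,0,0,0,1,0,1,0,0,0,0,1,0,1,0,0,0,0,1,0,1,0,0,0,0,1,0,1,0,0,0,0,1,0,1,0,0,0,0,1,0,1,0,0,0,0,1,0,1,0,0,0,0,1,0,1,0,0,0,0,1,0,1,0,0,0,0,1,0,1,0,0,0,0,1,0,1,0,0,0,0,1,0,1])

```text
time_s: 13.68
eef_pos: [523.7, 191.4, 275.3]
ee_rot: [-180.0, 0.0, 82.0]
wrist_force: [0.9, -1.1, 0.0]
opening: 0.1
```

>>> servo_tool(motion=[0,0,0,0,1,0,1,0,0,0,0,1,0,1,0,0,0,0,0.8,0,1,0,0,0,0,0.4,0,1,0,0,0,0,0,0,1,0,0,0,0,0,0,1])

```text
time_s: 14.18
eef_pos: [523.9, 269.9, 275.2]
ee_rot: [-180.0, 0.0, 82.1]
wrist_force: [0.6, -0.4, -0.5]
opening: -0.0
```

Run:
```python
from h import *
import pickle
d={n:camera(n) for n in ("wrist","scene","side")};pickle.dump(d,open("d.pkl","wb"))
save(d["wrist"],"w8.png");save(d["scene"],"sc8.png")
s=state();print(s["eef_pos"],s["ee_rot"],s["opening"])
w=d["wrist"];hsv=cv2.cvtColor(w["img"],cv2.COLOR_RGB2HSV)
m=((hsv[...,1]>150)&((hsv[...,0]<8)|(hsv[...,0]>172))&(hsv[...,2]>100)).astype(np.uint8)
n,l,st,ce=cv2.connectedComponentsWithStats(m)
for i in range(1,n):
  if st[i,4]>20:print(st[i],ce[i],onz(w,*ce[i],38))
```

```text
[524.17114346 269.01681486 275.43653064] [-1.79995461e+02  1.84689458e-02  8.19490803e+01] -0.4693743786777668
[237 115  16  13 197] [244.65989848 120.79187817] [501.50590536 352.02672286  38.        ]
```

View pics/w8.png

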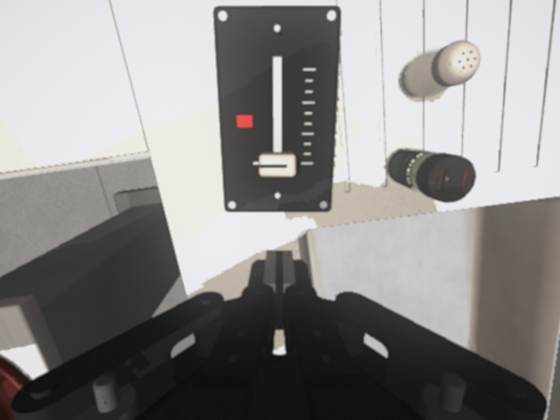

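View pics/sc8.png

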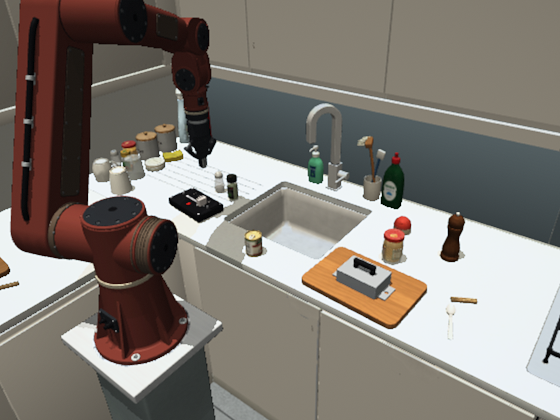

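The cover is on the board in the scene view (366,278). The wrist view shows the marker at (244,121), the grip with its pointer line at (272,166), and the pins at (277,28) and (278,196).

```bash
cat >> h.py <<'E'
def redc(w):
    hsv=cv2.cvtColor(w["img"],cv2.COLOR_RGB2HSV)
    m=((hsv[...,1]>150)&((hsv[...,0]<8)|(hsv[...,0]>172))&(hsv[...,2]>100)).astype(np.uint8)
    n,l,st,ce=cv2.connectedComponentsWithStats(m);k=1+np.argmax(st[1:,4]);return ce[k]
E
python3 - <<'E'
from h import *
import pickle
d=pickle.load(open("d.pkl","rb"));w=d["wrist"]
save(w,"w8c.png",(210,0,350,220),2.7)
p1=onz(w,277.3,28.3,43);p2=onz(w,277.8,196,43)
e=p1-p2;L=np.hypot(*e[:2]);ey=e[:2]/L;ex=np.array([ey[1],-ey[0]]);c=(p1+p2)[:2]/2
print("pins",p1,p2,L,"c",c,"yaw",np.degrees(np.arctan2(-ey[0],ey[1])))
q=lambda u,v,z:(lambda r:(r@ex,r@ey))(onz(w,u,v,z)[:2]-c)
r=redc(w);print("red",q(*r,38))
# pointer line: darkest in column profile
g=w["img"].astype(int).sum(2)
for u in (265,270,275,280,285,290): print(u,[int(x) for x in g[150:182,u]])
E
```

```text
pins [545.29109613 427.01321995  43.        ] [523.86734589 271.80025154  43.        ] 156.68453222347512 c [534.57922101 349.40673575] yaw -7.858770524921716
red (np.float64(-33.120930152613965), np.float64(-1.92679183030674))
265 [183, 209, 257, 328, 450, 577, 654, 683, 693, 696, 695, 697, 701, 683, 546, 338, 267, 428, 610, 685, 689, 685, 682, 669, 633, 547, 409, 262, 193, 191, 193, 194]
270 [177, 204, 253, 327, 450, 576, 653, 683, 692, 696, 694, 697, 700, 685, 544, 339, 267, 434, 615, 685, 690, 686, 684, 675, 640, 559, 417, 265, 188, 185, 189, 194]
275 [686, 617, 467, 365, 443, 574, 653, 681, 690, 693, 693, 696, 697, 682, 543, 335, 263, 433, 614, 687, 690, 686, 683, 674, 648, 572, 427, 266, 186, 180, 188, 188]
280 [652, 584, 444, 359, 443, 574, 655, 678, 689, 692, 692, 694, 698, 680, 542, 332, 260, 434, 616, 687, 691, 686, 684, 675, 651, 581, 436, 272, 186, 179, 185, 185]
285 [180, 203, 251, 326, 450, 577, 650, 677, 687, 691, 691, 692, 695, 675, 544, 350, 294, 448, 617, 684, 690, 687, 684, 676, 655, 588, 445, 273, 182, 178, 182, 189]
290 [179, 205, 250, 330, 452, 577, 651, 676, 687, 691, 691, 691, 690, 691, 690, 690, 689, 689, 688, 686, 688, 687, 686, 679, 658, 593, 452, 281, 184, 179, 181, 182]
```

View pics/w8c.png

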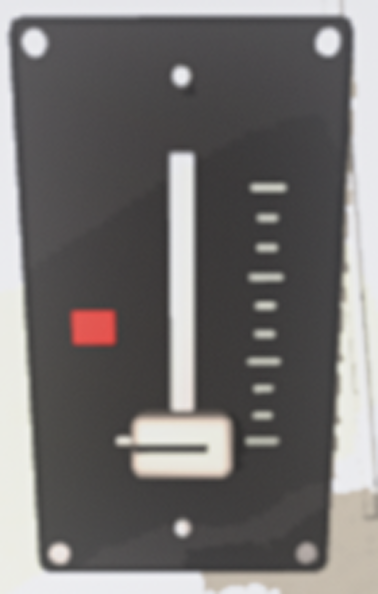

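Run:
```python
from h import *
import pickle
d=pickle.load(open("d.pkl","rb"));w=d["wrist"];sd=d["side"]
c=np.array([534.58,349.41]);a=np.radians(-7.9);ex=np.array([np.cos(a),np.sin(a)]);ey=np.array([-np.sin(a),np.cos(a)])
q=lambda w,u,v,z:(lambda r:(r@ex,r@ey))(onz(w,u,v,z)[:2]-c)
print("cam box",q(w,0,0,ray(w,0,0)[0][2]))
print("pointer",q(w,272,165.7,65)); print("grip edges +y,-y(top)",q(w,275,154.3,65),q(w,275,175.7,65))
# side view crop (80,190)x5
for n,u,v,z in [("red",334,383,38),("ptr",417,292,65),("pinL",157,358,43),("pinR",493,320,43)]: print("side",n,q(sd,u/5+80,v/5+190,z))
```

```text
cam box (np.float64(1.3248285143640532), np.float64(-7.832153435426134))
pointer (np.float64(-5.3376860197861715), np.float64(-43.49626896980129))
grip edges +y,-y(top) (np.float64(-2.413945382655582), np.float64(-32.7598743069956)) (np.float64(-2.513596855446795), np.float64(-53.11590614454577))
side red (np.float64(-42.07941970514122), np.float64(-4.114849383788192))
side ptr (np.float64(-13.237678112238683), np.float64(-44.721422960741144))
side pinL (np.float64(-10.373973115389152), np.float64(77.12552645281109))
side pinR (np.float64(-10.635945526098762), np.float64(-78.2274217123462))
```

Run:
```python
from h import *
import pickle
from scipy.spatial.transform import Rotation as Ro
d=pickle.load(open("d.pkl","rb"));w=d["wrist"];s=state()
T=Ro.from_euler("xyz",s["ee_rot"],degrees=True).as_matrix()
for v in (250,252,254):
  o,dd=ray(w,279,v);o=T.T@(o-s["eef_pos"]);dd=T.T@dd
  for x in (8,11,13): print(v,x,(o+dd*(x-o[0])/dd[0]).round(1))
save(w,"w8f.png",(200,230,360,300),4)
sd=d["side"];save(sd,"sd8.png",(80,100,240,300),3)
```

```text
250 8 [ 8.   0.5 78.4]
250 11 [11.   0.5 71.6]
250 13 [13.   0.5 67. ]
252 8 [ 8.   0.5 75.8]
252 11 [11.   0.5 69. ]
252 13 [13.   0.5 64.5]
254 8 [ 8.   0.5 73.1]
254 11 [11.   0.5 66.5]
254 13 [13.   0.5 62.1]
```

View pics/w8f.png

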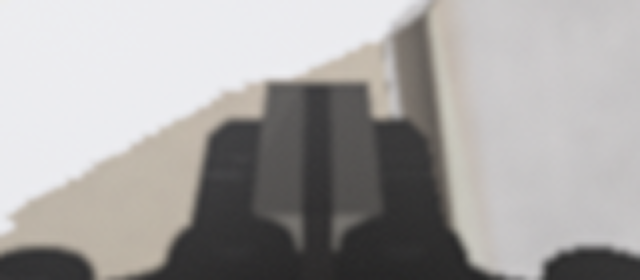

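View pics/sd8.png

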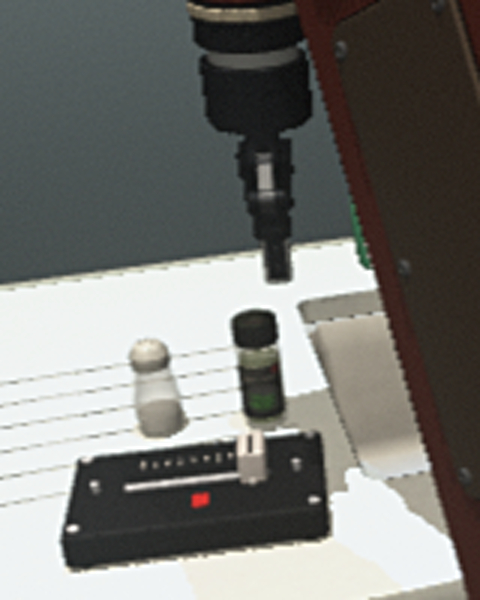

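The fingertips are about 71 mm ahead of the TCP. I'm descending behind the grip (-y side), above pin height.

>>> servo_tool(motion=[0,0,0,0,0,-1,1,0,0,0,0,0,-1,1,0,0,0,0,0,-1,1,0,0,0,0,0,-1,1,0,0,0,0,0,-1,1,0,0,0,0,0,-0.6,1,0,0,0,0,0,-0.4,1,0,0,0,0,0,0,1,0,0,0,0,0,0,1])

```text
time_s: 15.08
eef_pos: [524.3, 269.7, 125.7]
ee_rot: [-180.0, 0.0, 82.0]
wrist_force: [-0.4, -0.5, 0.1]
opening: -0.3
```

Run:
```python
from h import *
w=camera("wrist");sd=camera("side");save(w,"w9.png");save(sd,"sd9.png",(80,150,220,300),4)
print(state()["eef_pos"],state()["wrist_force"])
```

```text
[524.93268287 270.1931007  126.71486564] [ 0.32427722 -0.55734587  0.22086522]
```

View pics/w9.png

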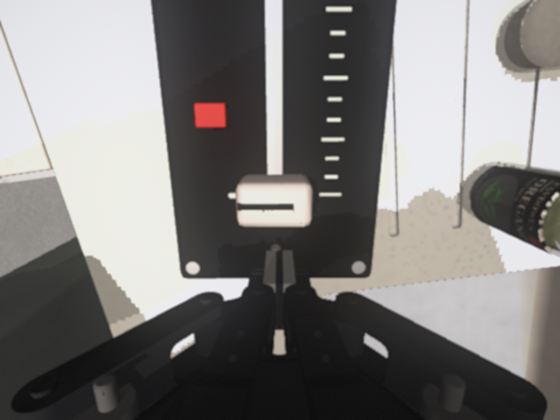

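View pics/sd9.png

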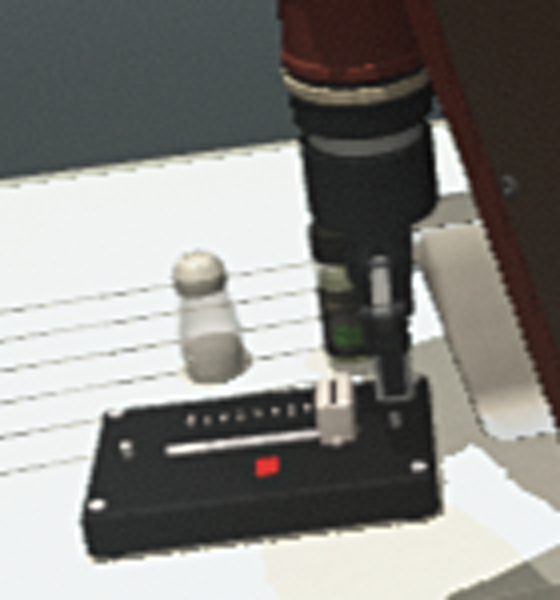

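The fingers are centred behind the grip and above the pins. Pushing in +y and stopping short of the marker.

>>> servo_tool(motion=[0,0,0,0.03,0.25,0,1,0,0,0,0.03,0.2,0,1,0,0,0,0.03,0.2,0,1,0,0,0,0.03,0.2,0,1,0,0,0,0.03,0.2,0,1,0,0,0,0.03,0.2,0,1,0,0,0,0.03,0.2,0,1,0,0,0,0.03,0.2,0,1,0,0,0,0.02,0.15,0,1,0,0,0,0.02,0.15,0,1,0,0,0,0,0,0,1])

```text
time_s: 16.1
eef_pos: [531.0, 319.7, 125.3]
ee_rot: [-180.0, -0.0, 82.1]
wrist_force: [0.3, 0.4, -0.1]
opening: 0.2
```

```bash
cat > m.py <<'E'
from h import *
import sys
w=camera("wrist");n=sys.argv[1];save(w,"w%s.png"%n);sd=camera("side");save(sd,"sd%s.png"%n,(80,150,220,300),4)
s=state();print(s["eef_pos"],s["wrist_force"])
c=np.array([534.58,349.41]);a=np.radians(-7.9);ex=np.array([np.cos(a),np.sin(a)]);ey=np.array([-np.sin(a),np.cos(a)])
q=lambda u,v,z:(lambda r:(r@ex,r@ey))(onz(w,u,v,z)[:2]-c)
r=redc(w);print("red",r,q(*r,38))
# pointer line: dark pixels inside the bright grip blob
g=w["img"].min(axis=2)
# predicted grip x=0,z=65 columns; search along box y
best=[]
for bx in (-8,-5,-2,1):
    ys=np.arange(-60,60,.25);P=np.array([[*(c+ex*bx+ey*y),65] for y in ys]);uv=proj(w,P).astype(np.float32)
    pr=cv2.remap(g.astype(np.float32),uv[:,0].reshape(1,-1),uv[:,1].reshape(1,-1),cv2.INTER_LINEAR).ravel()
    # dark run <150 flanked by bright >190 within 5mm
    for i in range(24,len(ys)-24):
        if pr[i]<150 and pr[i]==pr[i-8:i+9].min() and pr[i-20:i-6].min()>180 and pr[i+7:i+21].min()>180: print("ptr",bx,ys[i],uv[i],pr[i])
E
python3 m.py 10
```

```text
[530.96375343 319.24789575 125.25207568] [-0.17159381  0.06508599  0.19928805]
red [216.17207792 209.36201299] (np.float64(-33.71951488418654), np.float64(-1.840216408195833))
```

View pics/w10.png

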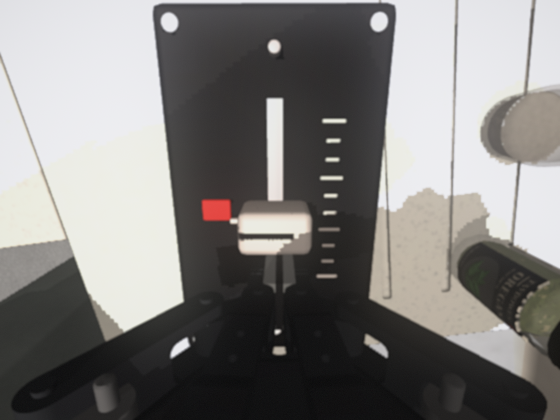

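View pics/sd10.png

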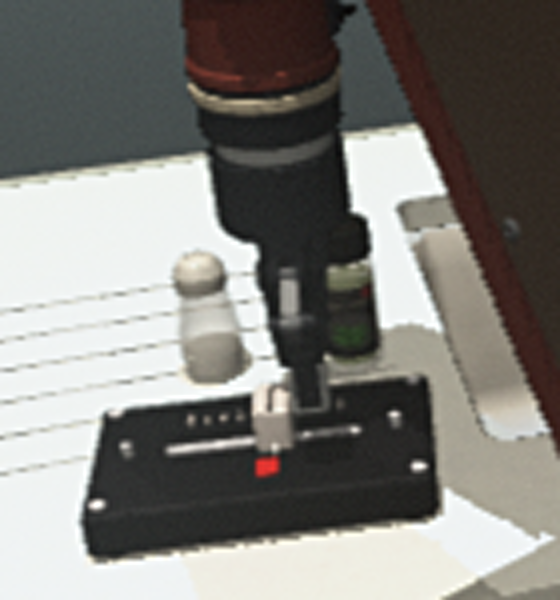

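Run:
```python
from h import *
w=camera("wrist");s=state();print(s["eef_pos"],s["wrist_force"])
c=np.array([534.58,349.41]);a=np.radians(-7.9);ex=np.array([np.cos(a),np.sin(a)]);ey=np.array([-np.sin(a),np.cos(a)])
q=lambda u,v,z:(lambda r:(round(r@ex,1),round(r@ey,1)))(onz(w,u,v,z)[:2]-c)
print("ptr",q(268,236,65),"tab38",q(234,221,38),"red",q(*redc(w),38),"pin",q(274,47,43))
save(w,"w10c.png",(190,180,330,270),5)
```

```text
[530.97790607 319.05754546 125.25723155] [-0.29111129  0.08225287  0.15737371]
ptr (np.float64(-3.7), np.float64(-8.0)) tab38 (np.float64(-24.0), np.float64(-9.2)) red (np.float64(-33.7), np.float64(-1.9)) pin (np.float64(-0.7), np.float64(78.0))
```

View pics/w10c.png

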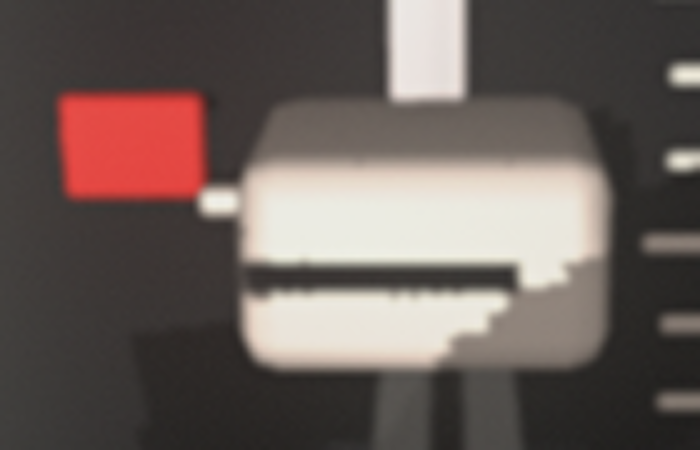

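Pointer is at y≈-8.0 and the marker at -1.9, so about 6.5 mm is left.

>>> servo_tool(motion=[0,0,0,0.02,0.1,0,1,0,0,0,0.02,0.1,0,1,0,0,0,0,0.06,0,1,0,0,0,0,0,0,1,0,0,0,0,0,0,1])

```text
time_s: 16.67
eef_pos: [532.0, 325.6, 125.3]
ee_rot: [-180.0, -0.0, 82.0]
wrist_force: [-0.8, -0.5, -0.3]
opening: -0.0
```

Run:
```python
from h import *
import pickle
w=camera("wrist");s=state();print(s["eef_pos"],s["wrist_force"]);pickle.dump(w,open("e.pkl","wb"))
print("red",redc(w));save(w,"w11c.png",(190,190,330,290),5)
```

```text
[532.07356106 325.55672364 125.37758484] [-0.43396036 -0.55142411 -0.37640287]
red [216.26438849 219.4442446 ]
```

View pics/w11c.png

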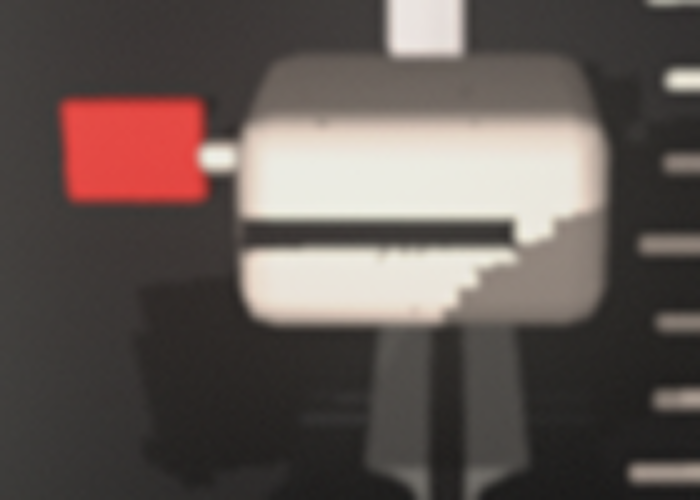

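Run:
```python
from h import *
import pickle
w=pickle.load(open("e.pkl","rb"))
c=np.array([534.58,349.41]);a=np.radians(-7.9);ex=np.array([np.cos(a),np.sin(a)]);ey=np.array([-np.sin(a),np.cos(a)])
q=lambda u,v,z:(lambda r:(round(r@ex,1),round(r@ey,1)))(onz(w,u,v,z)[:2]-c)
print("ptr",q(265,236.6,65),"tab",q(234,221.4,37),"red",q(*redc(w),38))
```

```text
ptr (np.float64(-5.0), np.float64(-2.0)) tab (np.float64(-24.0), np.float64(-3.4)) red (np.float64(-33.9), np.float64(-1.9))
```

The pointer is at -2.0 and the marker at -1.9. I'll back off from the grip, go up, and check from above.

>>> servo_tool(motion=[0,0,0,-0.03,-0.2,0,1,0,0,0,-0.03,-0.3,0,1,0,0,0,0,-0.3,0.3,1,0,0,0,0,-0.3,1,1,0,0,0,0,-0.3,1,1,0,0,0,0,-0.3,1,1,0,0,0,0,-0.3,1,1,0,0,0,0,-0.2,1,1,0,0,0,0,0,0.7,1,0,0,0,0,0,0,1,0,0,0,0,0,0,1])

```text
time_s: 17.63
eef_pos: [531.1, 269.9, 276.8]
ee_rot: [179.9, -0.1, 82.0]
wrist_force: [-0.3, 0.5, -0.3]
opening: 0.3
```

Run:
```python
from h import *
import pickle
d={n:camera(n) for n in ("wrist","scene","side")};pickle.dump(d,open("f.pkl","wb"))
save(d["wrist"],"w12.png",(190,0,370,230),2.5);save(d["scene"],"sc12.png");save(d["side"],"sd12.png",(80,190,220,300),5)
w=d["wrist"];r=redc(w);print(r,state()["eef_pos"])
g=w["img"].astype(int).sum(2)
c=np.array([534.58,349.41]);a=np.radians(-7.9);ex=np.array([np.cos(a),np.sin(a)]);ey=np.array([-np.sin(a),np.cos(a)])
q=lambda u,v,z:(lambda r:(round(r@ex,1),round(r@ey,1)))(onz(w,u,v,z)[:2]-c)
print("red",q(*r,38))
p=proj(w,[*(c+ex*-4+ey*-2),65])[0];print("pred ptr",p)
u=int(round(p[0]));
for uu in (u-4,u,u+4):
  v0=int(p[1])-6;col=g[v0:v0+13,uu];wt=np.clip(560-col,0,None);v=(wt*np.arange(v0,v0+13)).sum()/wt.sum();print(uu,v,col.tolist(),"ptr",q(uu,v,65))
```

```text
[236.55621302 122.53254438] [530.00962637 269.99961438 274.36209508]
red (np.float64(-33.7), np.float64(-2.1))
pred ptr [264.68225357 121.87986641]
261 121.05029585798816 [691, 692, 694, 685, 577, 394, 250, 360, 576, 682, 691, 687, 684] ptr (np.float64(-7.4), np.float64(-1.3))
265 121.17565698478562 [688, 691, 694, 682, 578, 392, 261, 343, 521, 649, 685, 687, 686] ptr (np.float64(-3.7), np.float64(-1.4))
269 121.08920863309352 [689, 691, 693, 681, 570, 384, 260, 360, 541, 662, 688, 689, 686] ptr (np.float64(-0.0), np.float64(-1.3))
```

View pics/w12.png

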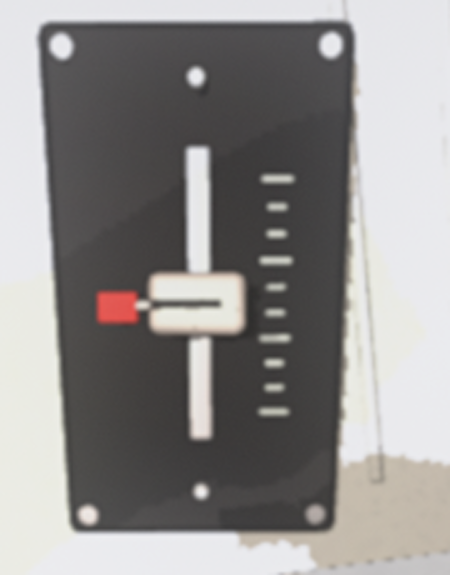

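View pics/sc12.png

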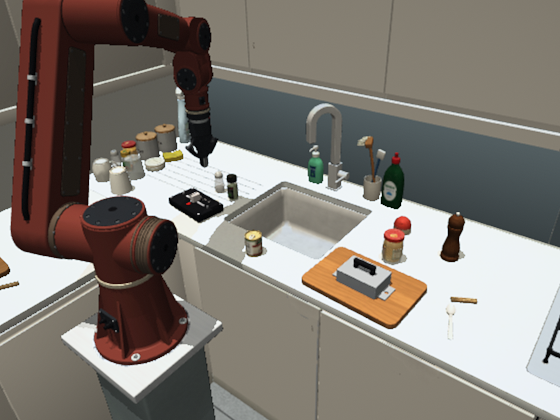

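View pics/sd12.png

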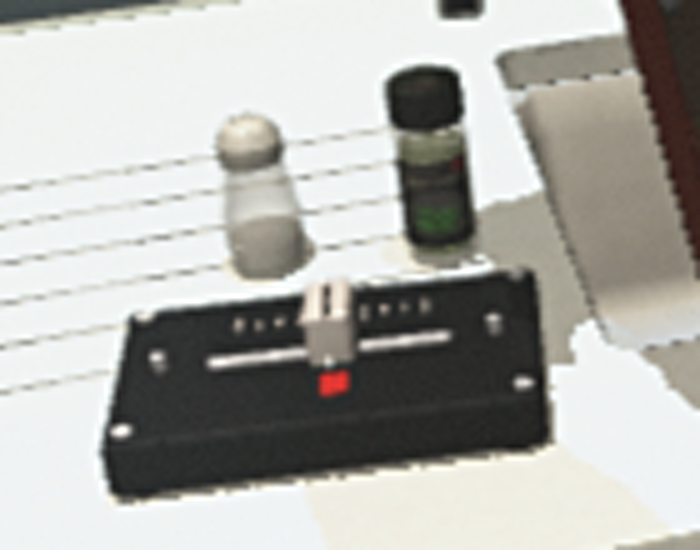

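The pointer line is level with the marker, within about 1 mm. The cover lies flat on the board, the jars, shaker and tin haven't moved, and the arm is clear. Handing in.

```bash
python3 -c "
from station import *
print(job_done())"
```

```text
the job is handed in; nothing more can be done
None
```

I lifted the cover straight off the pins and set it down flat and right way up near the middle of the chopping board. I lowered it until it touched with about 7 N before letting go. Then, with the fingers shut, I pushed the slider grip about 42 mm towards +y, up to the red marker, and moved the arm clear. The last clock reading before hand-in was 17.6 s of the 64 s allowed.

**Pointer against marker:** the last wrist view put the pointer line at y ≈ -1.3 mm and the marker's centre at -2.1 mm, in box coordinates. That is 0.8 mm apart on a 12 mm marker. The view during the push gave a 0.1 mm gap, and the small white tab on the grip read 1.5 mm on the other side. All three are within the marker's width and near the calibration error.

**Everything else:** by eye in the last pictures, the cover lies flat on the board and the jars, salt shaker and tin look unmoved. Nothing was touching the robot. Wrist forces at the ends of the moves stayed at or below about 9 N. No check failed.

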